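# Check the collage kit back in on its outlined pads

## Task

The collage workshop is over: put the stapler, the roll of tape, the glue stick and the hand stamp back on the grey foam pads, each the same way up as it is now, inside the outline that has its own colour and shape, with the stapler lying along its outline and the stamp squared up with its own. Leave the mug standing where it is.

Things in the scene. Friction and masses are not known exactly. Their poses are not given: they have to be found in the camera images.
- stapler: Desk stapler with a blue upper arm on a dark steel base, standing on its base, loose, about 0.13 kg, balanced at mid-length. 120 mm long (x), base 30 mm wide (y) and 8 mm thick, blue arm 26 mm wide with its underside about 22 mm and its top about 40 mm above the table at mid-length (the arm slopes by 3 degrees, higher at +x). Origin: centre of its underside, z up.
- tape: Roll of yellow masking tape lying flat, loose, about 0.06 kg: ring of outer diameter 58 mm, hole 38 mm, height 24 mm. Origin: centre of its underside, z up.
- glue: Glue stick standing upright, loose, about 0.045 kg: plain cylinder 30 mm in diameter and 95 mm tall, white body with a green band and green cap. Origin: centre of its underside, z up.
- stamp: Hand stamp, loose, about 0.09 kg: square red base 50 x 50 mm (x, y) and 20 mm tall (the bottom 4 mm black rubber), with a round turned wooden handle on its centre, 80 mm tall in all; the handle is thickest (26 mm diameter) from 54 to 76 mm up, with a 16 mm neck at 32 to 42 mm. Origin: centre of its underside, z up.
- pad_stapler: Grey foam pad 152 x 62 mm (x, y) with a long blue rectangular outline, inside 136 x 46 mm, centred: place of the stapler, whose length goes along the pad's x, either way round. The pad lies flat on the table, fixed, 4 mm thick (its top is 4 mm above its origin, which is the centre of its underside), axes along its edges, z up.
- pad_tape: Grey foam pad 92 x 92 mm with a yellow circular outline, inside diameter 74 mm, centred: place of the tape roll. The pad lies flat on the table, fixed, 4 mm thick (its top is 4 mm above its origin, which is the centre of its underside), axes along its edges, z up.
- pad_glue: Grey foam pad 66 x 66 mm with a small green circular outline, inside diameter 46 mm, centred: place of the glue stick. The pad lies flat on the table, fixed, 4 mm thick (its top is 4 mm above its origin, which is the centre of its underside), axes along its edges, z up.
- pad_stamp: Grey foam pad 84 x 84 mm with a red square outline, inside 66 x 66 mm, centred: place of the stamp, sides parallel to the outline, any quarter turn. The pad lies flat on the table, fixed, 4 mm thick (its top is 4 mm above its origin, which is the centre of its underside), axes along its edges, z up.
- mug: White mug, rim diameter 76 mm, 88 mm tall, handle at its +y side; stands among the kit, loose; not to be disturbed. Origin: centre of its underside, z up.
Things that resemble listed ones, but are neither listed nor needed, are in the scene too. Of the things that look like the stapler, the middle-sized one is meant. Of the things that look like the tape, take the one that is farthest from the robot's base at the start.

How it is judged:
At the end, for the whole second after the job is handed in: Stapler, tape, glue stick and stamp each rest upright (7 deg) on their own pad, centre within 12 mm of the pad's; stapler within 11 deg of the pad's x (either way), stamp's sides within 17 deg of its outline; at rest, released. Mug left standing, within 30 mm of its start (horizontal distance between stapler and pad_stapler below 0.012 m and z of stapler in the frame of pad_stapler between 0.001 and 0.008 m and angle between each of stapler, tape, glue, stamp's own z axis and vertical below 0.12 rad and linear speed of each of stapler, tape, glue, stamp below 0.02 m/s and angular speed of each of stapler, tape, glue, stamp below 0.2 rad/s and horizontal distance between tape and pad_tape below 0.012 m and z of tape in the frame of pad_tape between 0.001 and 0.008 m and horizontal distance between glue and pad_glue below 0.012 m and z of glue in the frame of pad_glue between 0.001 and 0.008 m and horizontal distance between stamp and pad_stamp below 0.012 m and z of stamp in the frame of pad_stamp between 0.001 and 0.008 m and angle between the x axis of stapler and the x axis of pad_stapler, either way round below 0.2 rad and (angle between the x axis of stamp and the x axis of pad_stamp, either way round below 0.3 rad or angle between the x axis of stamp and the y axis of pad_stamp, either way round below 0.3 rad)); the robot touches nothing.
It fails at once if the mug is pushed more than 30 mm or tipped (distance of mug from where it was at the start of the episode above 0.03 m or angle between mug's own z axis and vertical above 0.3 rad).
It also fails if it takes over 106 s, if anything falls off the work surface, if the arm or the gripper's body presses on something with over 40 N, if the wrist force passes 120 N, or if a joint passes its speed limit or range.

## Robot

A 6-joint arm with a two-finger parallel gripper is mounted at the origin on the work surface. World frame = base frame: x ahead of the robot, y to its left, z up, the work surface at z = 0. Lengths are in m, angles in rad, forces in N, time in s.
With the tool pointing down it reaches from about 0.325 to 0.9 m from the base axis. Payload 6.1 kg.
Tool frame: the origin (TCP) lies midway between the tips of the shut fingers; the grasp point (between the pads) lies 19 mm behind it; x points along the fingers, y is the direction in which the jaws open and shut, and the axes are right-handed (so a half turn about x gives the same grasp; the last joint's range is limited). The gripper opens to 85 mm and grips with 20 to 120 N. Pads are 22 mm wide; open, the fingers measure 114 mm over their backs; the gripper's body (76 mm by 85 mm) begins 54 mm behind the grasp point. The pads swing forward as they close: fully open they stand 13 mm farther back than shut.
Start: joints at [1.163, 0.22, 1.526, -0, 1.395, -0.126], TCP at [0.174, 0.6, 0.231] pointing down, gripper open.
Joint ranges: [-2.98, 2.98], [-0.91, 2.08], [0.09, 2.57], [-1.24, 4.39], [0.2, 2.65], [-2.68, 2.68]. Speed limits (rad/s): [2.57, 2.57, 3.01, 3.14, 3.14, 3.14].

## Interface

Orientations are given as [roll, pitch, yaw] about the fixed x, y, z axes, in that order (R = Rz(yaw) Ry(pitch) Rx(roll)).
In Python, from plant import movep, move_l, set_joints, gripper_to, hold, inverse_kinematics, observe, get_image, get_calibration, Unreachable, job_done gives the robot as it stands. Calls block until the motion is done:
- movep(position, orientation): joint-space move of the TCP to a pose.
- move_l(position, feed=0.15, rotation=None, max_force=None): straight line of the TCP; rotation=None keeps the orientation; feed is the mean speed in m/s. With max_force (N) it stops when the force on the tool has changed by that much, and returns True; else False.
- set_joints(angles): joint-space move.
- gripper_to(opening, f_grip=None): finger opening in m; f_grip is the grip in N (None keeps the last); returns when the fingers have stopped.
- hold(seconds).
- inverse_kinematics(position, orientation): joint angles nearest the present ones, or None.
- observe(): the state.
- get_image(name): name is "scene" or "top" or "wrist"; returns (picture, depth): 400x640x3 uint8, red, green, blue; 400x640 float32, m along the optical axis (not along the pixel's ray), 0 where there is no reading.
- get_calibration(name): a dict with "intrinsics" (3x3 intrinsics, pixels), "world_from_camera" (4x4, takes a point from camera to world coordinates). Camera axes: x right, y down, z forward; pixel columns grow to the right and rows downward; lengths in m; the calibration is good to about 2 mm. A picture is of the moment at which its call begins: read the wrist's pose just before it. get_calibration takes no time and is no camera call; for the wrist camera it gives the pose at the moment of the call.
A pose or a line that the arm cannot do raises Unreachable and nothing moves.
- job_done(): hands the job in, once; it reports no verdict.
The state is a dict: "time_s": time; "q": joint angles; "joint_velocities": joint speeds; "joint_torque": joint torques, N m; "eef_pos": TCP position; "tcp_rot": TCP orientation; "ft_force": force on the tool from outside, world axes, zero at the start; "torque": the same for the moment, N m; "opening": finger opening in m.
Only numpy, scipy, OpenCV 4.12 (cv2) and the standard library are available. Lean on these libraries where they do the work, as an engineer would, in place of code of your own. Each camera call takes 0.05 s, during which the arm holds its last target.

## Working session

There is one attempt and no reset: what is moved stays moved. The work goes in short steps, each a Python script; the robot and the scene stay as the last script left them, time stands still between calls to the robot, and variables do not carry over. Pictures are saved under pics/ and viewed, and the job is handed in when it is done.

```bash
ls; mkdir -p pics
python3 - <<'E'
from plant import *
import cv2,numpy as np
np.set_printoptions(precision=4,suppress=True)
for n in ["scene","top"]:
    im,d=get_image(n); c=get_calibration(n)
    cv2.imwrite(f"pics/{n}0.png",im[:,:,::-1]); np.savez(f"{n}0.npz",im=im,d=d,K=c["intrinsics"],T=c["world_from_camera"])
    print(n,c["intrinsics"],c["world_from_camera"])
o=observe();print(o["time_s"],o["eef_pos"],o["tcp_rot"],o["opening"])
E
```

```text
pics
scene [[454.7298   0.     317.0252]
 [  0.     454.7298 194.8416]
 [  0.       0.       1.    ]] [[-0.8254  0.398  -0.4003  1.0234]
 [ 0.5643  0.599  -0.5681  0.6688]
 [ 0.0137 -0.6948 -0.7191  0.9371]
 [ 0.      0.      0.      1.    ]]
top [[400.4612   0.     320.4958]
 [  0.     400.4612 196.4825]
 [  0.       0.       1.    ]] [[ 0.1117 -0.9725  0.2044  0.2966]
 [-0.9937 -0.1103  0.0183 -0.0388]
 [ 0.0047 -0.2052 -0.9787  1.1113]
 [ 0.      0.      0.      1.    ]]
0.1 [0.1736 0.5998 0.2303] [-1.6979  1.569  -1.9797] 0.08549617932626302
```

View pics/scene0.png

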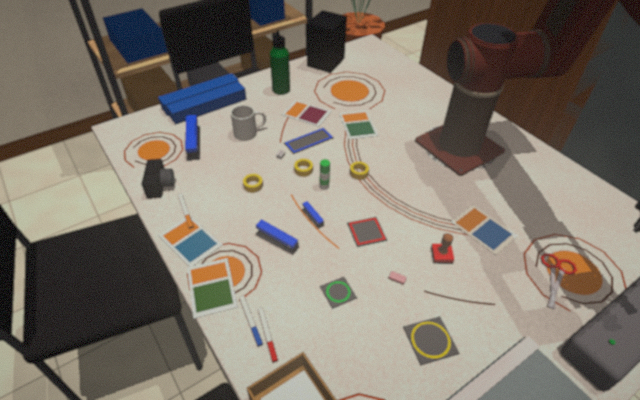

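View pics/top0.png

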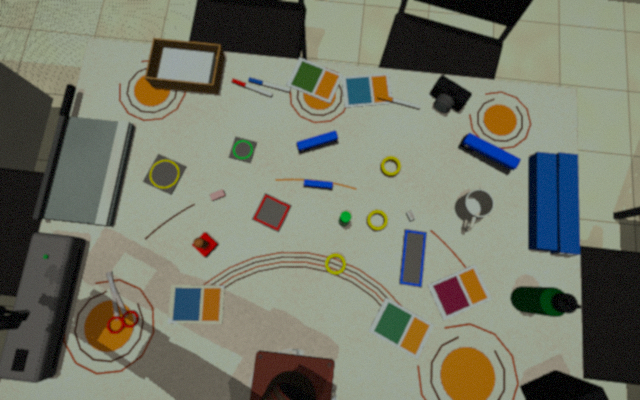

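The top view (world +x up, +y left) shows:
- **Staplers:** three blue ones, at (317,142), (318,185) and (490,152).
- **Yellow rings:** (391,166), (377,220) and (335,264).
- **Glue and stamp:** glue at (345,217), stamp at (205,243).
- **Pads:** stapler (413,258), tape (165,173), glue (243,149), stamp (272,211).
- **Mug:** (474,206).

Next I'll measure these coarsely.

```bash
cat > h.py <<'E'
import cv2,numpy as np
np.set_printoptions(precision=4,suppress=True)
def cast(uv,z,K,T):
    uv=np.atleast_2d(np.asarray(uv,float)); d=np.c_[(uv-[K[0,2],K[1,2]])/[K[0,0],K[1,1]],np.ones(len(uv))]@T[:3,:3].T
    o=T[:3,3]; return (o+d*((z-o[2])/d[:,2])[:,None])[:,:2]
RNG={'blue':((105,120,60),(130,255,255)),'yellow':((22,120,80),(34,255,255)),'green':((45,90,40),(85,255,255)),'red':((170,110,60),(190,255,255))}
def mask(im,c):
    h=cv2.cvtColor(im,cv2.COLOR_RGB2HSV).astype(int); 
    if c=='red': h[...,0]=np.where(h[...,0]<20,h[...,0]+180,h[...,0])
    lo,hi=RNG[c]; return (np.all((h>=lo)&(h<=hi),axis=2)*255).astype(np.uint8)
def blobs(im,c,amin=40):
    cs,_=cv2.findContours(mask(im,c),cv2.RETR_EXTERNAL,cv2.CHAIN_APPROX_NONE)
    return [k for k in cs if cv2.contourArea(k)>amin]
def rect(k,z,K,T):
    p=cast(k.reshape(-1,2),z,K,T); (c,s,a)=cv2.minAreaRect((p*1000).astype(np.float32)); 
    if s[0]<s[1]: s=(s[1],s[0]); a+=90
    return np.array(c)/1000,np.array(s),a
E
python3 - <<'E'
from h import *
for n in ["top","scene"]:
    f=np.load(n+"0.npz");im,K,T=f['im'],f['K'],f['T'];print(n)
    for c,zs in [('blue',(.004,.04)),('yellow',(.004,.024)),('green',(.004,.095)),('red',(.004,.02))]:
        for k in blobs(im,c):
            u=k.reshape(-1,2).mean(0)
            r=[rect(k,z,K,T) for z in zs]
            if r[0][1][0]<250: print(c,u.round(),*[x for q in r for x in q])
E
```

```text
top
blue [413. 258.] [ 0.3869 -0.2881] [147.9588  58.1268] 178.33180236816406 [ 0.384 -0.28 ] [143.1483  56.2369] 178.33180236816406
blue [318. 184.] [ 0.564  -0.0056] [78.4522 19.202 ] 90.6136434674263 [ 0.5553 -0.0067] [75.9016 18.5778] 90.6134906411171
blue [491. 151.] [ 0.718  -0.4933] [168.1713  40.0135] 66.76525115966797 [ 0.7043 -0.4785] [162.7036  38.7126] 66.76529693603516
blue [317. 140.] [0.6928 0.0107] [119.396   28.0118] 114.41243171691895 [0.68   0.0091] [115.5141  27.101 ] 114.41235160827637
yellow [335. 264.] [ 0.3456 -0.0776] [57.3596 56.6127] 122.46077346801758 [ 0.3447 -0.0769] [56.3235 55.5902] 122.46070861816406
yellow [377. 220.] [ 0.4791 -0.1823] [56.4775 54.8081] 140.64898681640625 [ 0.4758 -0.1797] [55.4574 53.8181] 140.64918518066406
yellow [164. 174.] [0.5444 0.4334] [86.6208 85.6068] 96.49640846252441 [0.54   0.4248] [85.0562 84.0605] 96.49654150009155
yellow [390. 166.] [ 0.6405 -0.2075] [59.2179 54.9591] 158.8059844970703 [ 0.6343 -0.2045] [58.1483 53.9664] 158.8058624267578
green [392. 323.] [ 0.2094 -0.2462] [79.7207 64.8307] 157.395751953125 [ 0.2166 
[... 2687 characters left out ...]
672 49.6402] 120.51167106628418 [0.149  0.4682] [82.4291 48.789 ] 120.51167106628418
red [442. 253.] [0.3527 0.2776] [54.184  51.6258] 55.35284423828125 [0.3642 0.2843] [53.2549 50.7406] 55.35288619995117
red [366. 231.] [0.4694 0.1137] [78.8119 78.5811] 160.79303741455078 [0.4789 0.1232] [77.4605 77.2337] 160.79302215576172
red [471. 162.] [0.0334 0.074 ] [97.2543 47.858 ] 178.2156524658203 [0.0503 0.0842] [95.5867 47.0373] 178.2156524658203
red [312. 114.] [ 0.2991 -0.3949] [68.8976 56.7068] 29.275362014770508 [ 0.3115 -0.3766] [67.7163 55.7344] 29.275352478027344
red [523.  34.] [-0.7769 -0.3722] [203.9234  75.8276] 15.915160179138184 [-0.746  -0.3544] [200.4267  74.5274] 15.9151611328125
```

```bash
cat >> h.py <<'E'
from plant import *
from scipy.spatial.transform import Rotation as Ro
def rpy(deg):
    t=np.radians(deg); c,s=np.cos(t),np.sin(t)
    return Ro.from_matrix(np.array([[0,c,s],[0,s,-c],[-1,0,0]])).as_euler('xyz')
def best(p,deg,ref=None):
    """pick jaw angle (mod 180) with j6 nearest mid"""
    r=[]
    for a in (deg,deg+180):
        q=inverse_kinematics(list(p),list(rpy(a)))
        if q is not None: r.append((abs(q[5]),a))
    print('ik',r); return min(r)[1]
def wshot(name):
    T=get_calibration("wrist"); im,d=get_image("wrist"); K=T["intrinsics"]; T=T["world_from_camera"]
    cv2.imwrite(f"pics/{name}.png",im[:,:,::-1]); np.savez(name+".npz",im=im,d=d,K=K,T=T); return im,d,K,T
def report(im,K,T,c,z,amin=150):
    for k in blobs(im,c,amin):
        print(c,k.reshape(-1,2).mean(0).round(),*rect(k,z,K,T))
E
python3 - <<'E'
from h import *
p=[.66,.012,.22]; a=best(p,23); movep(p,list(rpy(a)))
o=observe();print(o["time_s"],o["eef_pos"],o["q"])
im,d,K,T=wshot("w1");print(K,T); report(im,K,T,'blue',.04); report(im,K,T,'blue',.004)
E
```

```text
ik [(np.float64(0.5026003173092581), 23), (np.float64(2.638992336280536), 203)]
2.7917 [0.66   0.0131 0.2201] [-0.0997  0.3104  1.4393  0.0003  1.3918 -0.5025]
[[312.2347   0.     320.4495]
 [  0.     312.2347 193.8004]
 [  0.       0.       1.    ]] [[ 0.92    0.3763  0.1095  0.6327]
 [ 0.392  -0.8824 -0.2603  0.0788]
 [-0.0013  0.2824 -0.9593  0.3618]
 [ 0.      0.      0.      1.    ]]
blue [ 31. 307.] [ 0.4057 -0.2761] [76.1288  6.1024] 178.23487091064453
blue [ 51. 281.] [ 0.4208 -0.2313] [117.7005   9.7474] 177.7992401123047
blue [339. 181.] [0.6836 0.0086] [116.5053  24.84  ] 112.74887466430664
blue [230. 151.] [ 0.5654 -0.0039] [77.4631 17.0115] 89.35758209228516
blue [568.  66.] [0.8377 0.2019] [39.944  11.9907] 80.37771606445312
blue [ 31. 307.] [ 0.3804 -0.3158] [84.645   6.7851] 178.23483276367188
blue [ 51. 281.] [ 0.3971 -0.266 ] [130.8672  10.8378] 177.7992401123047
blue [339. 181.] [0.6893 0.0007] [129.5383  27.6187] 112.74884605407715
blue [230. 151.] [ 0.5579 -0.0131] [86.1286 18.9146] 89.35757446289062
blue [568.  66.] [0.8607 0.2157] [44.4124 13.332 ] 80.3777847290039<stdin>:2: UserWarning: Gimbal lock detected. Setting third angle to zero since it is not possible to uniquely determine all angles.
<sys>:0: UserWarning: Gimbal lock detected. Setting third angle to zero since it is not possible to uniquely determine all angles.
```

View pics/w1.png

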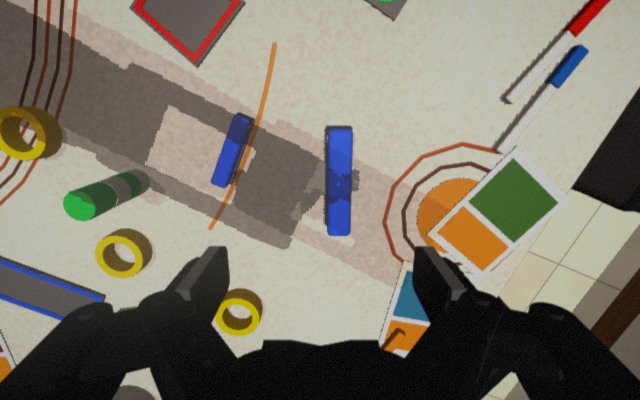

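The wrist view shows the mid-size stapler at (339,181), clear all round. All three views put it at about (0.684, 0.009) with its axis at 113°. I'll grasp it now.

```bash
sed -i '1i import warnings; warnings.filterwarnings("ignore")' h.py
python3 - <<'E'
from h import *
p=[.6836,.0095]; a=22.75
gripper_to(.06,f_grip=40)
movep(p+[.10],list(rpy(a)))
print(move_l(p+[.013],feed=.1,max_force=8)); o=observe();print(o["eef_pos"])
gripper_to(0.0,f_grip=40); o=observe();print(o["opening"],o["eef_pos"],o["ft_force"])
move_l(p+[.16],feed=.15);o=observe();print(o["time_s"],o["opening"],o["ft_force"])
wshot("w2")
E
```

```text
False
[0.6844 0.0094 0.0138]
0.025359210827725267 [0.6842 0.0094 0.014 ] [-0.7762  0.1964  4.6701]
6.325 0.02490331268218389 [-0.1295  0.0514 -1.2493]
```

View pics/w2.png

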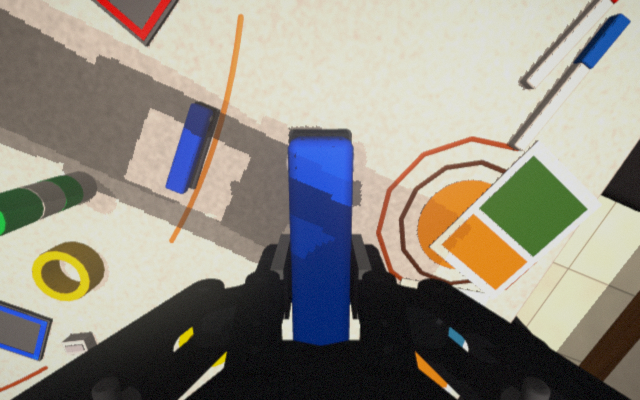

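The stapler is held, filling (320,235) in the view. I'll cross-check its pad in the scene image before placing.

Run:
```python
from h import *
f=np.load("scene0.npz");im,K,T=f['im'],f['K'],f['T']
h=cv2.cvtColor(im,cv2.COLOR_RGB2HSV)
m=cv2.inRange(h,(100,70,40),(135,255,255)); m[:, :270]=0;m[:,350:]=0;m[:115]=0;m[165:]=0
ks,_=cv2.findContours(m,cv2.RETR_EXTERNAL,cv2.CHAIN_APPROX_NONE)
for k in ks:
    if cv2.contourArea(k)>40: print(rect(k,.004,K,T),k.reshape(-1,2).mean(0))
p=[.387,-.288,.16]; a=best(p,88.3)
movep(p,list(rpy(a))); o=observe();print(o["time_s"],o["eef_pos"])
im,d,K,T=wshot("w3"); report(im,K,T,'blue',.004)
```

```text
(array([ 0.3877, -0.2881]), array([148.015 ,  58.6631]), 178.1906509399414) [308.0319 139.9787]
ik [(np.float64(2.3445593696851814), 88.3), (np.float64(0.7970332839046121), 268.3)]
7.925 [ 0.3876 -0.2879  0.1602]
blue [321. 238.] [ 0.3089 -0.2861] [238.7072  63.8665] 178.36251831054688
blue [323. 110.] [ 0.447  -0.2918] [57.9435 30.6546] 86.84854125976562
```

View pics/w3.png

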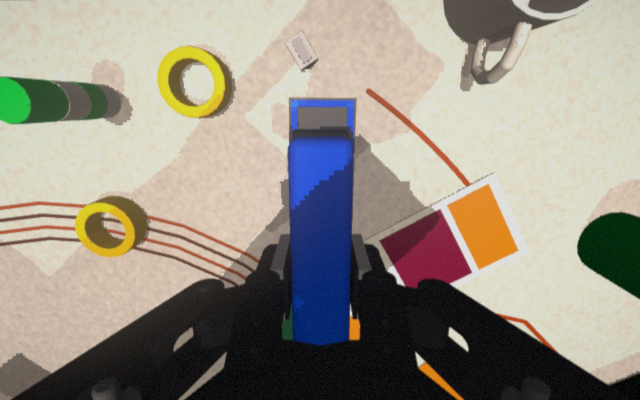

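The outline's far end is at (323,100), in line with the held stapler, and it fits a pad centre at x≈0.387. I'll lower it now.

Run:
```python
from h import *
p=[.387,-.288]; 
move_l(p+[.05],feed=.15)
print(move_l(p+[.0178],feed=.04,max_force=6)); o=observe();print(o["eef_pos"],o["ft_force"])
gripper_to(.05); hold(.1)
move_l(p+[.2],feed=.2)
o=observe();print(o["time_s"],o["eef_pos"])
im,d,K,T=wshot("w4"); report(im,K,T,'blue',.044);report(im,K,T,'blue',.004)
```

```text
True
[ 0.3864 -0.2875  0.018 ] [-1.1062  0.2206  4.0313]
11.15 [ 0.3864 -0.2874  0.1986]
blue [323. 163.] [ 0.3956 -0.2897] [131.6904  51.1277] 178.1731948852539
blue [323. 163.] [ 0.387  -0.2896] [149.4834  58.0357] 178.1731948852539
```

View pics/w4.png

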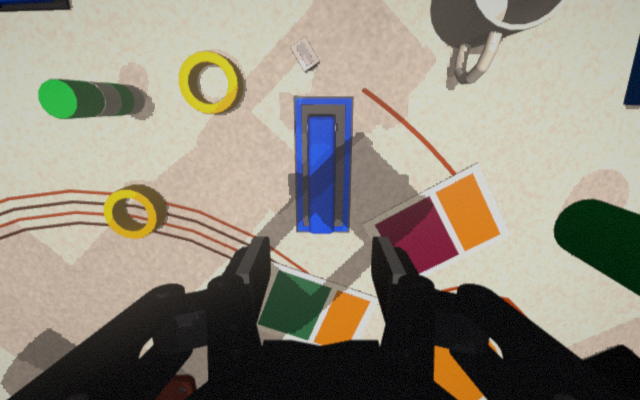

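Run:
```python
from h import *
f=np.load("w4.npz");K,T=f['K'],f['T']
print(cast([(322,115),(321,233)],.044,K,T), cast([(307,132),(337,132),(307,215),(337,215)],.012,K,T))
im,d=get_image("top");c=get_calibration("top");cv2.imwrite("pics/top1.png",im[:,:,::-1])
cv2.imwrite("pics/crop.png",cv2.resize(f['im'][80:250,240:410,::-1],None,fx=3.5,fy=3.5))
```

```text
[[ 0.4464 -0.2905]
 [ 0.3288 -0.2861]] [[ 0.4284 -0.2745]
 [ 0.4275 -0.3056]
 [ 0.3369 -0.2706]
 [ 0.336  -0.3042]]
```

View pics/crop.png

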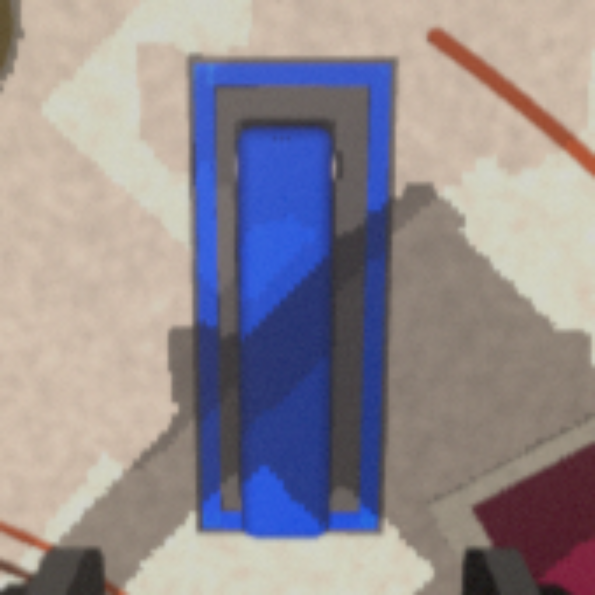

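The stapler sits centred: its top runs from (322,115) to (321,233), which puts its centre at about (0.3876, -0.288). Next I'll locate the glue cap in several views and check the tape.

Run:
```python
from h import *
f=np.load("w1.npz");print('w1',cast([(81,201)],.095,f['K'],f['T']), cast([(121,252),(239,310)],.024,f['K'],f['T']))
f=np.load("w4.npz");print('w4',cast([(57,98)],.095,f['K'],f['T']))
f=np.load("w3.npz");print('w3',cast([(12,101)],.095,f['K'],f['T']))
f=np.load("top0.npz");print('top cap',cast([(345.5,217)],.085,f['K'],f['T']))
p=[.45,-.085,.26]; a=best(p,0); 
gripper_to(.06); movep(p,list(rpy(a)))
o=observe();print(o["time_s"],o["eef_pos"])
im,d,K,T=wshot("w5"); report(im,K,T,'green',.095)
m=(d>0); print(d.min())
```

```text
w1 [[ 0.468  -0.0842]] [[ 0.4805 -0.173 ]
 [ 0.6365 -0.1946]]
w4 [[ 0.467  -0.0916]]
w3 [[ 0.466  -0.0948]]
top cap [[ 0.4642 -0.09  ]]
ik [(np.float64(0.35917501506827954), 0)]
12.5833 [ 0.4499 -0.0853  0.2598]
green [153. 269.] [ 0.2664 -0.1931] [62.7646 50.3354] 157.17035675048828
green [336. 177.] [ 0.4666 -0.087 ] [31.0511 27.3538] 90.02062624692917
0.0
```

View pics/w5.png

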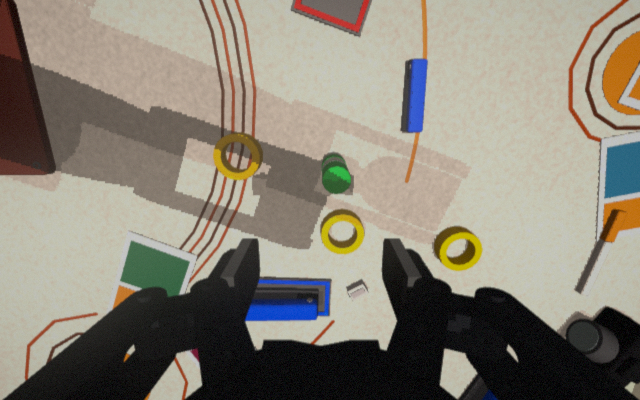

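Run:
```python
from h import *
f=np.load("w5.npz");K,T=f['K'],f['T']
cv2.imwrite("pics/crop2.png",cv2.resize(f['im'][140:215,295:380,::-1],None,fx=7,fy=7,interpolation=cv2.INTER_NEAREST))
d=f['d'];m=(d>0)&(d<T[2,3]*0+ .5)
v,u=np.mgrid[:400,:640]; P=np.stack([(u-K[0,2])/K[0,0]*d,(v-K[1,2])/K[1,1]*d,d],-1)@T[:3,:3].T+T[:3,3]
s=(P[...,2]>.088)&(P[...,2]<.105)&(abs(P[...,0]-.467)<.04)&(abs(P[...,1]+.088)<.04)
q=P[s]; print(len(q),q.mean(0),q.min(0),q.max(0), u[s].mean(),v[s].mean())
```

```text
660 [ 0.4662 -0.0891  0.0939] [ 0.4519 -0.1042  0.0882] [ 0.4805 -0.075   0.0958] 336.0924242424242 178.87878787878788
```

View pics/crop2.png

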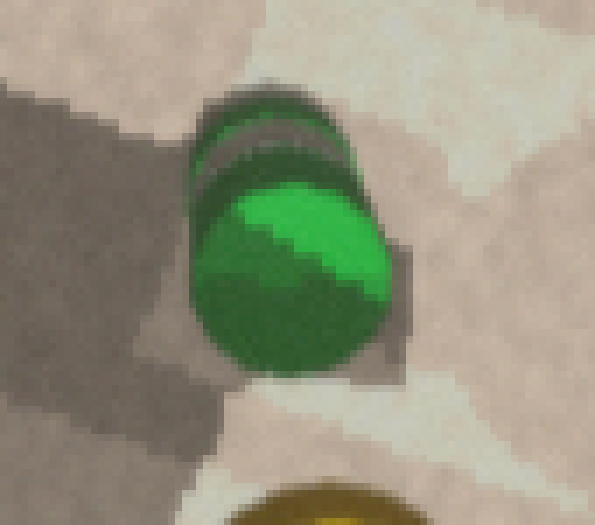

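The depth patch at (336,179) gives the glue top centred at (0.4662, -0.0893). I'll pick it and carry it to its pad.

Run:
```python
from h import *
p=[.4662,-.0893]; 
movep(p+[.13],list(rpy(0)))
print(move_l(p+[.038],feed=.12,max_force=8)); o=observe();print(o["eef_pos"])
gripper_to(0.0,f_grip=30); o=observe();print(o["opening"],o["ft_force"])
move_l(p+[.17],feed=.2);o=observe();print(o["time_s"],o["opening"],o["ft_force"])
p=[.641,.222]; a=best(p+[.17],20)
movep(p+[.17],list(rpy(a)));im,d,K,T=wshot("w6");report(im,K,T,'green',.004)
print(observe()["eef_pos"])
```

```text
False
[ 0.4671 -0.0896  0.039 ]
0.029475419199248527 [-1.5719 -0.1563  4.4744]
15.3167 0.029198284298494862 [-0.447  -0.841  -0.6269]
ik [(np.float64(0.13179025591322002), 20)]
green [464. 341.] [0.8727 0.0893] [35.7922 11.04  ] 158.0836639404297
green [321. 301.] [0.6894 0.0856] [130.1792 100.4389] 112.10233879089355
green [319. 225.] [0.6576 0.1676] [60.4568 34.945 ] 23.32376480102539
green [322. 175.] [0.6424 0.2219] [56.7448 55.6475] 18.54401969909668
[0.6411 0.2204 0.1701]
```

View pics/w6.png

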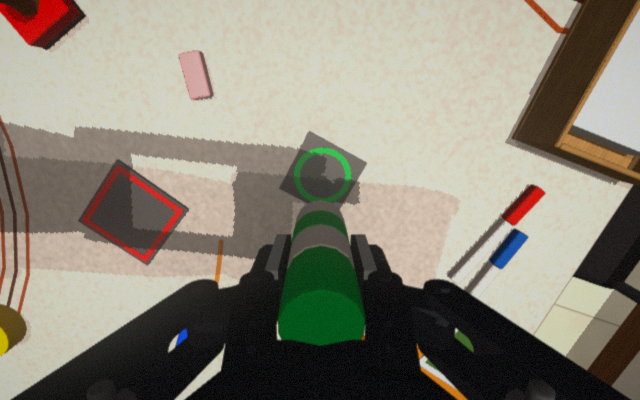

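The glue is held upright and the green ring at (322,175) casts to (0.642, 0.222), agreeing with the earlier views. I'll place it.

Run:
```python
from h import *
p=[.641,.2225]; 
move_l(p+[.07],feed=.2)
print(move_l(p+[.0415],feed=.04,max_force=6)); o=observe();print(o["eef_pos"],o["ft_force"])
gripper_to(.055); hold(.1)
move_l(p+[.2],feed=.2)
q=[.36,.28,.24]; a=best(q,54); print(a)
movep(q,list(rpy(a)))
o=observe();print(o["time_s"],o["eef_pos"])
im,d,K,T=wshot("w7"); report(im,K,T,'red',.02); report(im,K,T,'red',.004); report(im,K,T,'yellow',.004)
v,u=np.mgrid[:400,:640]; P=np.stack([(u-K[0,2])/K[0,0]*d,(v-K[1,2])/K[1,1]*d,d],-1)@T[:3,:3].T+T[:3,3]
for lo,hi,c,w in [(.075,.09,(.36,.28),.06),(.088,.11,(.641,.222),.06)]:
    s=(P[...,2]>lo)&(P[...,2]<hi)&(abs(P[...,0]-c[0])<w)&(abs(P[...,1]-c[1])<w)&(d>0)
    x=P[s]; print(len(x),x.mean(0) if len(x) else '')
```

```text
True
[0.6401 0.2223 0.0427] [-0.7858 -1.2091  4.5535]
ik [(np.float64(0.4546412788171339), 54)]
54
20.525 [0.3608 0.28   0.2399]
red [282. 297.] [0.4624 0.1217] [76.3305 75.6884] 160.74850463867188
red [590. 289.] [0.7141 0.4664] [157.513   46.2945] 124.8552474975586
red [320. 163.] [0.3586 0.2809] [49.1725 48.7047] 53.957279205322266
red [192. 209.] [0.3125 0.1042] [274.5103  32.4296] 106.27825736999512
red [  5. 111.] [0.1006 0.0292] [29.7608 15.5115] 91.2095445394516
red [226. 191.] [0.3244 0.1483] [282.1223  31.6831] 113.13783073425293
red [35. 68.] [0.0942 0.0951] [29.6959 25.1126] 115.75809288024902
red [282. 297.] [0.4694 0.1128] [79.7074 79.037 ] 160.74850463867188
red [590. 289.] [0.7322 0.4728] [164.4817  48.3427] 124.85527801513672
red [320. 163.] [0.361  0.2791] [51.348  50.8594] 53.957279205322266
red [192. 209.] [0.3129 0.0945] [286.6552  33.8643] 106.27826309204102
red [  5. 111.] [0.0916 0.0162] [31.0775 16.1977] 91.20953142642975
red [226. 191.] [0.3254 0.1406] [294.6039  33.0848] 113.1378345489502
red [35. 68.] [0.0849 0.085 ] [31.0097 26.2236] 115.75814628601074
yellow [ 96. 307.] [ 0.3414 -0.0987] [61.405  44.7812] 91.42684209346771
yellow [501. 208.] [0.5449 0.4312] [86.331 85.834] 161.70256805419922
467 [0.3588 0.2809 0.0779]
0
```

View pics/w7.png

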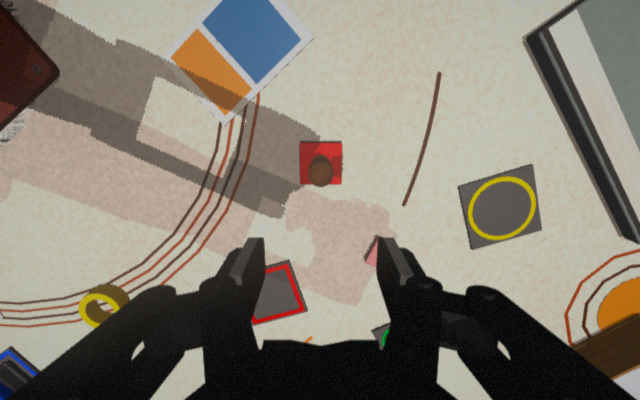

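The stamp is at (320,163), so (0.3588, 0.2809), square to the jaws at 54°. Its handle-top depth agrees. Its pad is at (0.469, 0.113), 160.8°, so a 17° turn is needed.

Run:
```python
from h import *
p=[.3588,.2809]; gripper_to(.06)
movep(p+[.12],list(rpy(54)))
print(move_l(p+[.047],feed=.12,max_force=8)); o=observe();print(o["eef_pos"])
gripper_to(0.0,f_grip=40); o=observe();print(o["opening"],o["ft_force"])
move_l(p+[.15],feed=.2);o=observe();print(o["time_s"],o["opening"],o["ft_force"])
p=[.469,.1133]
print(inverse_kinematics(p+[.15],list(rpy(70.8))))
movep(p+[.15],list(rpy(70.8)));im,d,K,T=wshot("w8")
```

```text
False
[0.3599 0.2815 0.0482]
0.024618184794068694 [-1.8121 -0.6372  5.6339]
23.1833 0.024773948143984512 [-0.5318 -0.7761 -1.808 ]
[ 0.0734 -0.0483  1.9717 -0.      1.2182 -1.1623]
```

View pics/w8.png

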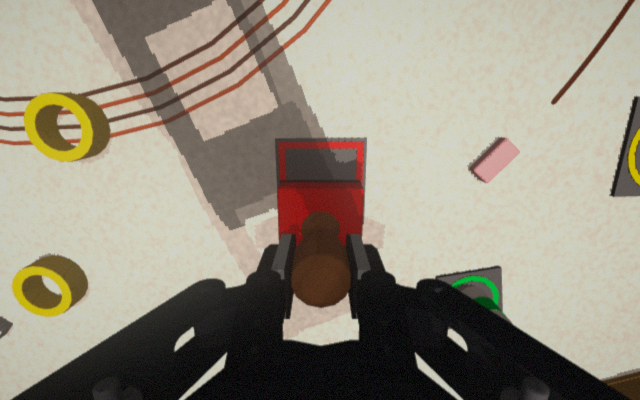

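The stamp base at (321,212) is parallel to the red outline at (321,160). I'll place it, then look at the tape.

```bash
python3 - <<'E'
from h import *
p=[.469,.1133]
move_l(p+[.08],feed=.2)
print(move_l(p+[.051],feed=.04,max_force=6)); o=observe();print(o["eef_pos"],o["ft_force"])
gripper_to(.055); hold(.1)
move_l(p+[.2],feed=.2); wshot("w9")
gripper_to(.085)
q=[.62,-.20,.22]; a=best(q,60)
movep(q,list(rpy(a)));o=observe();print(a,o["time_s"],o["eef_pos"])
im,d,K,T=wshot("w10"); report(im,K,T,'yellow',.024)
E
python3 - <<'E'
import cv2,numpy as np
a=cv2.imread('pics/w9.png');b=cv2.imread('pics/w10.png')
cv2.imwrite('pics/both.png',cv2.resize(np.vstack([a,b]),None,fx=.75,fy=.75))
E
```

```text
True
[0.4684 0.1131 0.052 ] [-1.3081  0.5107  6.4404]
ik [(np.float64(1.4801864201765622), 60), (np.float64(1.6614062334132313), 240)]
60 28.3833 [ 0.6199 -0.1986  0.22  ]
yellow [328. 197.] [ 0.6514 -0.2067] [55.1343 26.5655] 90.00773133477196
yellow [261.  35.] [ 0.4779 -0.1846] [55.8738 49.3441] 144.81854629516602
```

View pics/both.png

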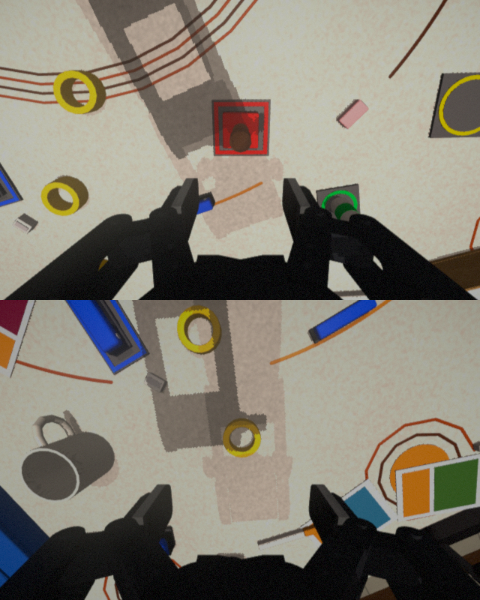

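Run:
```python
from h import *
f=np.load("w10.npz");im,d,K,T=[f[k] for k in('im','d','K','T')]
v,u=np.mgrid[:400,:640]; P=np.stack([(u-K[0,2])/K[0,0]*d,(v-K[1,2])/K[1,1]*d,d],-1)@T[:3,:3].T+T[:3,3]
s=(abs(P[...,2]-.024)<.004)&(np.hypot(P[...,0]-.637,P[...,1]+.203)<.05)&(d>0)
x=P[s][:,:2]; print(len(x),x.mean(0),cv2.minEnclosingCircle((x*1000).astype(np.float32)),u[s].mean(),v[s].mean(),(x.min(0)+x.max(0))/2)
m=P[...,2]>.08; m&=(P[...,2]<.095)&(d>0)&(u<180); print('mug rim',cv2.minEnclosingCircle((P[m][:,:2]*1000).astype(np.float32)))
```

```text
1137 [ 0.6362 -0.206 ] ((636.9089965820312, -206.66671752929688), 28.878461837768555) 322.10202286719436 184.4212840809147 [ 0.6368 -0.2066]
mug rim ((541.5706787109375, -433.9781494140625), 38.85884475708008)
```

The depth circle at (322,184) has radius 28.9 mm, which matches the tape, centred at (0.6366, -0.206). The mug is at (0.542, -0.434), well clear.

Run:
```python
from h import *
p=[.6366,-.206]
movep(p+[.09],list(rpy(60)))
move_l(p+[.04],feed=.12)
print(move_l(p+[.001],feed=.05,max_force=8)); o=observe();print(o["eef_pos"],o["ft_force"])
gripper_to(0.0,f_grip=35); o=observe();print(o["opening"],o["eef_pos"],o["ft_force"])
move_l(p+[.17],feed=.18);o=observe();print(o["time_s"],o["opening"],o["ft_force"])
im,d,K,T=wshot("w11")
```

```text
False
[ 0.6369 -0.2061  0.0013] [ 0.1057 -1.146  -0.1694]
0.0557971215626698 [ 0.6371 -0.2062  0.0017] [-0.4299 -0.393   2.8494]
31.9917 0.05604628873106457 [-0.7599 -0.3217 -0.9656]
```

View pics/w11.png

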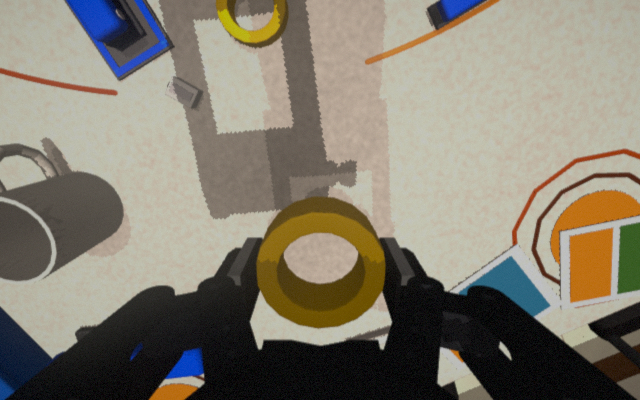

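The tape is held level, hole centred at (321,258). I'll place it on its pad with the jaws roughly along x, away from the scanner.

Run:
```python
from h import *
p=[.5447,.432]
a=best(p+[.17],25)
movep(p+[.17],list(rpy(a)));im,d,K,T=wshot("w12");report(im,K,T,'yellow',.004);print(observe()["time_s"])
move_l(p+[.05],feed=.2)
print(move_l(p+[.0055],feed=.04,max_force=6)); o=observe();print(o["eef_pos"],o["ft_force"])
gripper_to(.08); hold(.1)
move_l(p+[.22],feed=.2)
im,d,K,T=wshot("w13");report(im,K,T,'yellow',.004); report(im,K,T,'yellow',.028)
o=observe();print(o["time_s"])
```

```text
ik [(np.float64(0.12088434307959561), 25)]
yellow [320. 250.] [0.5919 0.3333] [145.8577 145.5932] 155.06705474853516
yellow [338. 151.] [0.5505 0.4587] [79.5014 30.6636] 169.30306243896484
34.3917
True
[0.5443 0.4318 0.0057] [-0.8433 -0.4419  5.5023]
yellow [323. 157.] [0.5451 0.4435] [59.4449 29.3696] 6.719637393951416
yellow [335. 143.] [0.5477 0.4594] [79.8961 29.3542] 175.2347640991211
yellow [323. 157.] [0.5431 0.447 ] [55.435  27.3885] 6.719648838043213
yellow [335. 143.] [0.5455 0.462 ] [74.5068 27.3741] 175.23474884033203
37.925
```

View pics/w13.png

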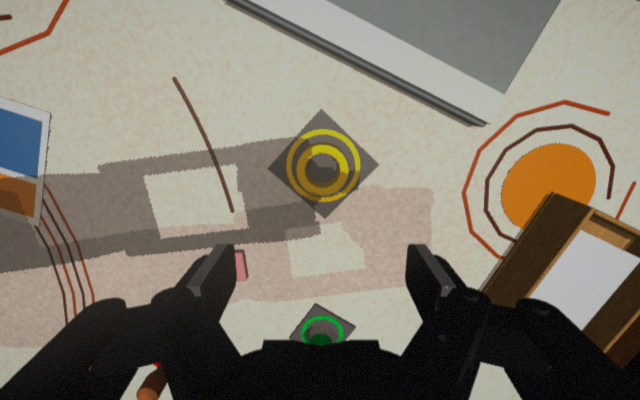

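The tape is concentric with its ring at (323,166). Now I'll check all four from a higher view.

Run:
```python
from h import *
def P3(d,K,T):
    v,u=np.mgrid[:400,:640]; return np.stack([(u-K[0,2])/K[0,0]*d,(v-K[1,2])/K[1,1]*d,d],-1)@T[:3,:3].T+T[:3,3]
def meas(n,P,d,lo,hi,c,w):
    s=(P[...,2]>lo)&(P[...,2]<hi)&(np.hypot(P[...,0]-c[0],P[...,1]-c[1])<w)&(d>0)
    x=P[s]; 
    if len(x)>20: print(n,len(x),x.mean(0),(x.min(0)+x.max(0))/2,cv2.minAreaRect((x[:,:2]*1000).astype(np.float32)))
movep([.45,.15,.33],list(rpy(20)))
im,d,K,T=wshot("w14"); P=P3(d,K,T)
def allm(P,d):
    meas('tape',P,d,.024,.033,(.5447,.432),.05)
    meas('glue',P,d,.09,.11,(.641,.222),.05)
    meas('stamphandle',P,d,.078,.095,(.469,.113),.05)
    meas('stampbase',P,d,.02,.029,(.469,.113),.05)
    meas('staplertop',P,d,.036,.052,(.387,-.288),.08)
    meas('mug',P,d,.08,.1,(.54,-.434),.06)
allm(P,d); report(im,K,T,'red',.004); report(im,K,T,'green',.004)
set_joints([1.163,.22,1.526,0,1.395,-.126])
im,d=get_image("top");c=get_calibration("top");cv2.imwrite("pics/top2.png",im[:,:,::-1]);print('TOP')
allm(P3(d,c["intrinsics"],c["world_from_camera"]),d)
im,d=get_image("scene");c=get_calibration("scene");print('SCENE')
allm(P3(d,c["intrinsics"],c["world_from_camera"]),d)
o=observe();print(o["time_s"],o["eef_pos"])
```

```text
glue 516 [0.638  0.2219 0.0971] [0.6396 0.2218 0.0949] ((639.1788940429688, 221.75625610351562), (28.720218658447266, 28.87648582458496), 70.19408416748047)
stamphandle 287 [0.4682 0.1134 0.0818] [0.4685 0.113  0.0816] ((468.7651672363281, 112.86153411865234), (24.331829071044922, 24.6353816986084), 59.14009475708008)
stampbase 720 [0.4657 0.119  0.0232] [0.4685 0.1126 0.0244] ((468.56781005859375, 112.49285125732422), (49.67408752441406, 50.13649368286133), 70.3917236328125)
red [150. 389.] [ 0.2951 -0.391 ] [82.2437 58.2263] 26.325088500976562
red [ 46. 200.] [ 0.0688 -0.0675] [78.0468 59.7608] 90.27296516299248
red [590. 171.] [0.848 0.263] [46.8136 19.6496] 74.00936126708984
red [323. 178.] [0.4694 0.1123] [79.437  78.9804] 70.92054748535156
red [45. 92.] [0.0543 0.0924] [79.4842 17.0344] 179.9867706298828
red [226. 148.] [0.3144 0.0931] [285.1051  33.2416] 106.51961326599121
red [240. 131.] [0.3289 0.1208] [328.1876  40.8544] 109.92002487182617
red [602.  30.] [0.7553 0.4333] [95.131  17.2793] 153.18639373779297
green [545. 285.] [0.8893 0.0636] [81.8128 68.0214] 162.73014068603
[... 1413 characters left out ...]
), 31.696121215820312)
stamphandle 63 [0.4697 0.1154 0.0828] [0.4694 0.1148 0.0832] ((469.0759582519531, 114.251953125), (22.04256248474121, 22.98983383178711), 53.07131576538086)
stampbase 233 [0.4721 0.1175 0.0246] [0.4678 0.1139 0.0245] ((468.038818359375, 113.95451354980469), (52.20172119140625, 50.66195297241211), 71.45513916015625)
staplertop 248 [ 0.3847 -0.2823  0.0434] [ 0.3852 -0.2857  0.0437] ((385.4406433105469, -285.1549987792969), (30.647380828857422, 117.1845932006836), 87.51541900634766)
mug 151 [ 0.5418 -0.4301  0.0858] [ 0.5371 -0.4329  0.0862] ((540.5323486328125, -431.6885986328125), (77.65521240234375, 77.03499603271484), 23.774744033813477)
41.225 [0.175  0.6002 0.2323]
```

View pics/w14.png

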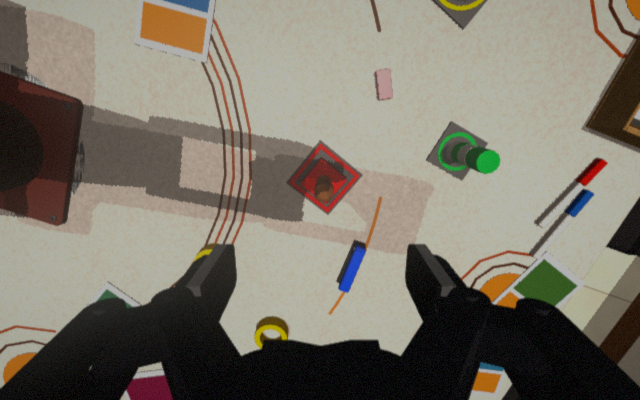

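View pics/top2.png

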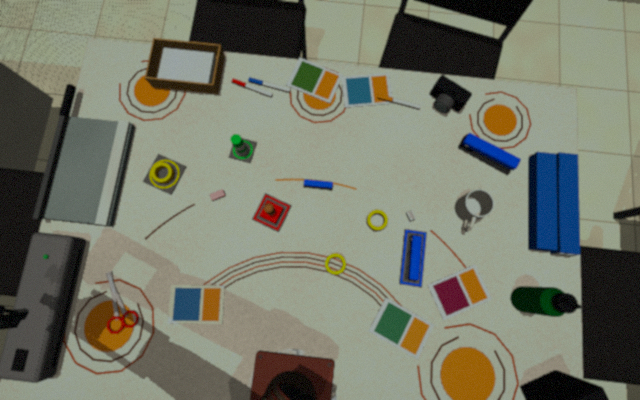

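The pictures show all four on their pads within about 3 mm of centre: stamp (323,178) and glue (455,152) in the wrist view, tape (164,173) and stapler (413,257) in the top view. The mug hasn't moved. I'm handing the job in.

```bash
python3 -c "
from plant import *
hold(.2); job_done()"
```

```text
the job is handed in; nothing more can be done
```

I put the stapler, tape, glue stick and stamp on their own pads and handed the job in at about 41 s of the 106 s allowed. I used the middle-sized stapler and the tape roll farthest from the base.

My last checks used depth from the top, scene and wrist cameras (the wrist view covered only the glue and stamp):
- **Position:** all four are upright and measured within about 4 mm of their pad centres, against a 12 mm limit. The stapler gave the largest disagreement, about 2–4 mm between views.
- **Angle:** the stapler is within about 1° of its pad in the top view and about 4° in the scene view, where the fit also picked up its side. The stamp is within about 1° of its outline.
- **Mug:** it is standing, and its rim is within about 4 mm of where I first measured it. That is within the spread between cameras, and the arm never came near it.

No check failed. The arm is back at its start pose, touching nothing.

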